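# Hold a glaze test bar level over the master tile

### The job

Draw the blue-glazed test bar out of its leaning socket in the wooden stand, turn it level with its glazed face up, and hold it still over the middle of the blue master tile, about 15 cm above the tile (10 to 20 cm will do), so that the two glazes can be compared. The program finishes while the gripper is still holding the bar there: do not put it down or let go. Leave the other two bars in their sockets and do not disturb anything else on the table.

Things in the scene. Friction and masses are not known exactly. Their poses are not given: they have to be found in the camera images.
- blue_bar_center (a point): Centre of the blue-glazed ceramic test bar, 14 thick x 24 wide x 180 mm long, about 130 g. z axis along its length from bare foot to glazed top end; y across the 24 mm width; x out of the glazed broad face. It starts leaning 45 degrees from vertical, top end towards the stand's front (the robot's side), glazed face looking up and to the stand's back. The two 14 mm side faces are free to grasp.
- blue_bar_foot (a point): Middle of the blue bar's foot end face (the bare end in the socket), 90 mm from its centre; same axes. The lowest 55 mm of the bar sit in the socket, with about 3 mm of play: it is free once pulled 55 mm along its own length.
- white_bar_center (a point): Centre of the white-glazed test bar, same size and axes as the blue bar; leave it in its socket.
- brown_bar_center (a point): Centre of the dark-brown-glazed test bar, same size and axes as the blue bar; leave it in its socket.
- stand: Fixed wooden stand; origin at table level below the sockets' lower ends, x to its back, y along the row. Base board 130 x 250 x 12 mm. Three sockets at y = -85, 0, 85 mm lean 45 degrees to the front (-x); which bar is in which varies. The socket block is 34 mm thick, its top 80 mm above the table; a 14 mm wide rest lies under each bar from the mouth to 16 mm past the bar's centre.
- tile_top (a point): Centre of the top face of the blue master tile (100 x 100 x 10 mm), which lies fixed on a wooden plinth 160 x 160 x 20 mm; this face is 30 mm above the table.
- beaker0_center (a point): Centre of a loose beige clay beaker, 76 mm wide, 90 mm tall, standing on a 16 mm thick ware board at the back of the table; bystander.
- beaker1_center (a point): Centre of a loose beige clay beaker, 76 mm wide, 90 mm tall, standing on a 16 mm thick ware board at the back of the table; bystander.
- beaker2_center (a point): Centre of a loose beige clay beaker, 76 mm wide, 90 mm tall, standing on a 16 mm thick ware board at the back of the table; bystander.
- jar_center (a point): Centre of a loose glaze jar with a blue cap, 84 mm wide, 110 mm tall; bystander.
- bowl_center (a point): Centre of a loose steel bowl, 170 mm wide, 65 mm tall; bystander.
- brush_grip (a point): Grip of a loose brush lying on the table; bystander.

How it is judged:
On the way:
1. the blue bar is drawn clear of the stand, held in the fingers (contact force between the fingers and blue_bar above 1 N and contact force between blue_bar and stand below 0.2 N and distance of blue_bar_foot from where it was at the start of the episode above 0.055 m), for 0.1 s.
At the end, for the whole second after the job is handed in: Blue bar gripped (over 2 N), touching neither stand nor plinth; glazed face up and level within 0.22 rad; its centre 85 to 215 mm above the tile's top and within 50 mm of the tile's centre seen from above; still (under 0.03 m/s, 0.2 rad/s) (contact force between the fingers and blue_bar above 2 N and angle between blue_bar_center's own x axis and vertical below 0.22 rad and z of blue_bar_center in the frame of tile_top between 0.085 and 0.215 m and horizontal distance between blue_bar_center and tile_top below 0.05 m and contact force between blue_bar and stand below 0.2 N and contact force between blue_bar and plinth below 0.2 N and linear speed of blue_bar below 0.03 m/s and angular speed of blue_bar below 0.2 rad/s); the arm keeps its last pose, push and grip.
It fails at once if the white bar is pulled or knocked out of place (over 20 mm) (distance of white_bar_center from where it was at the start of the episode above 0.02 m).
It fails at once if the brown bar is pulled or knocked out of place (over 20 mm) (distance of brown_bar_center from where it was at the start of the episode above 0.02 m).
It fails at once if a bystander is disturbed (moved over 30 mm) (distance of any of beaker0_center, beaker1_center, beaker2_center, jar_center, bowl_center, brush_grip from where it was at the start of the episode above 0.03 m).
It also fails if it takes over 32 s, if anything falls off the work surface, if the arm or the gripper's body presses on something with over 40 N, if the wrist force passes 120 N, or if a joint passes its speed limit or range.

### The arm

A 6-joint arm with a two-finger parallel gripper is mounted at the origin on the work surface. World frame = base frame: x ahead of the robot, y to its left, z up, the work surface at z = 0. Lengths are in m, angles in rad, forces in N, time in s.
With the tool pointing down it reaches from about 0.275 to 0.775 m from the base axis. Payload 14.6 kg.
Tool frame: the origin (TCP) lies midway between the tips of the shut fingers; the grasp point (between the pads) lies 19 mm behind it (manip.hold_point_z is the z of the grasp point in the tool frame, in m); z points along the fingers, y is the line along which they close (so a half turn about z gives the same grasp; the last joint's range is limited). The gripper opens to 85 mm and grips with 20 to 120 N. Pads are 22 mm wide; open, the fingers measure 114 mm over their backs; the gripper's body (76 mm by 85 mm) begins 54 mm behind the grasp point. The pads swing forward as they close: fully open they stand 13 mm farther back than shut.
Start: joints at [0.978, 0.263, -0.048, 1.259, 0, 1.415], TCP at [0.223, 0.475, 0.231] pointing down, gripper open.
Joint ranges: [-2.65, 2.65], [-0.89, 1.7], [-1.18, 1.37], [-2.13, 2.11], [-1.35, 1.29], [-3.14, 3.14]. Speed limits (rad/s): [1.89, 1.89, 2.57, 2.79, 3.14, 3.14].

### API

Orientations are given as a unit quaternion [x, y, z, w].
In Python, from rig import manip, vision, workorder gives the robot as it stands.
- The arm moves only by the tool step_arm, never from a script. Its argument "rows" is a list that holds one entry, the list of rows, each a list of 5 numbers: the finger opening in cm, from 0 to 8.54, then the shift along the tool's x, y, z in cm, then the turn about the tool's z in degrees. A call has 1 to 20 rows; each row shifts and turns the commanded pose from where the row before left it, along the tool's axes as they then stand; what a row does not reach is not made up. A row lasts 1/10 s, in which the tool goes at most 50 mm and 8.59 degrees, less where a joint would pass 70% of its speed; a pose out of reach is approached as far as the arm can. A call is refused whole if a number of a shift passes 5 or a number of a turn 8.59, either way. A call with a gripper value outside its range is refused whole. The fingers move at their own pace and stop on an object; "squeeze" is the grip in N (left out, the last holds). Time passes only in rows, so rows that do not move let the fingers close. It gives the time, the measured TCP pose, the force, the opening and the grip force at its end, in the units of the state.
- manip.state(): the state, without advancing time (a new reading comes with each control period).
- vision.capture(name): name is "side" or "top"; returns (picture, depth): 480x640x3 uint8, red, green, blue; 480x640 float32, m along the optical axis (not along the pixel's ray), 0 where there is no reading.
- vision.get_calibration(name): a dict with "fx", "fy", "cx", "cy" (pixels), "k1" (the pictures are not rectified: a ray, as slopes to the right and down, at radius r is drawn at 1 + k1 r^2 times it, then the intrinsics apply), "rvec" (rotation vector, rad) and "tvec" (3), from world to camera coordinates, as OpenCV has them. Camera axes: x right, y down, z forward; pixel columns grow to the right and rows downward; lengths in m; the calibration is good to about 2 mm. A picture is of the moment at which its call begins. get_calibration takes no time and is no camera call.
- workorder.close_job(): hands the job in; it is judged then, once.
Trained networks look in the newest picture that a camera, given by its name, has taken for a name from the list of things; names that differ only in an ending like _2 or _b are one class to them, and where a whole thing is asked for, a point or a joint stands for the part that bears it (a point fixed in the world has none). Each returns a list of dicts, best first, with "confidence" (0 to 1); they miss things now and then, are a little off and sometimes report something else, mostly with a low value. They report only what shows in the picture. A call takes as long as a camera call.
- vision.search_frame(camera, thing): "at" ([x, y, z] in m, in the coordinates of the camera as it stood for that picture, good to about 4 mm: the middle of the surface that is visible of it).
- vision.regions_of(camera, thing): "mask" (480x640 bool, what is visible of it).
- vision.spot_point(camera, thing): "at" ([x, y, z] in m, in the coordinates of the camera as it stood for that picture, good to about 4 mm: a listed point, or the origin of a listed thing).
The state is a dict: "time_s": time; "joint_pos": joint angles; "joint_velocities": joint speeds; "tau": joint torques, N m; "ee_pos": TCP position; "ee_rot": TCP orientation; "contact_force": force on the tool from outside, world axes, zero at the start; "wrist_torque": the same for the moment, N m; "gripper_width": finger opening in m; "gripper_force": force on a finger pad.
Only numpy, scipy, OpenCV 4.12 (cv2) and the standard library are available. Lean on these libraries where they do the work, as an engineer would, in place of code of your own. Each camera call takes 0.05 s, during which the arm holds its last target. There are 200 camera calls.

## Working session

There is one attempt and no reset: what is moved stays moved. The work goes in short steps, Python scripts to look and compute and a tool call to move; the robot and the scene stay as the last step left them, time stands still between calls to the robot, and variables do not carry over. Pictures are saved under pics/ and viewed, at most 10 in all, crops included, and the job is handed in when it is done.

Besides the shell and the picture viewer there is one more tool, called as a command line: name --argument value ..., lists and objects as JSON in quotes. step_arm: Moves the arm, as the interface text tells. Its arguments: {"type":"object","properties":{"rows":{"type":"array","items":{"type":"array","items":{"type":"array","items":{"type":"number"}}}},"squeeze":{"type":"number"}},"required":["rows"]}

```bash
mkdir -p pics
cat > h.py <<'E'
import numpy as np, cv2
from rig import manip, vision, workorder
from scipy.spatial.transform import Rotation as R
def w(cam,p):
    c=vision.get_calibration(cam); r=R.from_rotvec(np.ravel(c['rvec']))
    return r.inv().apply(np.atleast_2d(p)-np.ravel(c['tvec']))
def cloud(cam,m,d):
    c=vision.get_calibration(cam); v,u=np.nonzero(m&(d>0)); 
    K=np.array([[c['fx'],0,c['cx']],[0,c['fy'],c['cy']],[0,0,1]])
    n=cv2.undistortPoints(np.c_[u,v].astype(float)[:,None],K,np.array([c['k1'],0,0,0.]))[:,0]
    z=d[v,u]; return w(cam,np.c_[n*z[:,None],z])
def save(n,im): cv2.imwrite(n,im[...,::-1])
E
python3 - <<'E'
from h import *
np.set_printoptions(precision=4,suppress=True)
print(manip.state(),manip.hold_point_z)
ims=[]
for cam in('top','side'):
    im,d=vision.capture(cam); np.savez(cam+'0.npz',im=im,d=d); ims.append(im)
    for t in['blue_bar_center','blue_bar_foot','white_bar_center','brown_bar_center','stand','tile_top','jar_center','bowl_center','brush_grip','beaker0_center']:
        print(cam,t,[(round(o['confidence'],2),w(cam,o['at'])[0].round(3)) for o in vision.spot_point(cam,t)[:4]])
    for t in ['blue_bar_center','tile_top']:
        for o in vision.regions_of(cam,t)[:1]:
            p=cloud(cam,o['mask'],d); print(cam,t,o['confidence'],len(p),np.median(p,0),p.min(0),p.max(0))
            q=p-np.median(p,0); print(np.linalg.svd(q[np.linalg.norm(q,axis=1)<.1],full_matrices=False)[2])
save('pics/a.png',cv2.resize(np.hstack(ims),(800,300)))
save('pics/b.png',ims[1])
E
```

```text
{'time_s': 0.0, 'joint_pos': array([ 0.9777,  0.2635, -0.049 ,  1.2594,  0.    ,  1.4155]), 'joint_velocities': array([0.0001, 0.0006, 0.0014, 0.0015, 0.0002, 0.0007]), 'tau': array([  0.001 , -63.7614,  38.4567,   0.0135,   0.    ,   0.    ]), 'ee_pos': array([0.2224, 0.4752, 0.2308]), 'ee_rot': array([ 0.2172,  0.9761, -0.0005, -0.0002]), 'contact_force': array([-1.0087, -1.6042, -0.3477]), 'wrist_torque': array([ 0.0521, -0.0661, -0.0003]), 'gripper_force': 0.0, 'gripper_width': 0.0855852443549774} -0.0187
top blue_bar_center [(0.97, array([0.479, 0.104, 0.091]))]
top blue_bar_foot [(0.24, array([ 0.448, -0.553,  0.015]))]
top white_bar_center [(0.92, array([0.481, 0.278, 0.09 ]))]
top brown_bar_center [(0.84, array([0.478, 0.19 , 0.092]))]
top stand [(0.86, array([ 0.544,  0.192, -0.001]))]
top tile_top [(0.57, array([ 0.556, -0.198,  0.026]))]
top jar_center [(0.75, array([ 0.631, -0.47 ,  0.054]))]
top bowl_center [(0.77, array([0.532, 0.488, 0.033])), (0.23, array([0.476, 0.194, 0.09 ]))]
top brush_grip [(0.8, array([ 0.448, -0.552,  0.015]))]
top beaker0_center [(0.79, array(
[... 718 characters left out ...]
.481, 0.104, 0.094]))]
side jar_center [(0.82, array([ 0.631, -0.469,  0.055])), (0.22, array([ 0.546,  0.188, -0.   ]))]
side bowl_center [(0.73, array([0.533, 0.49 , 0.032])), (0.33, array([0.781, 0.031, 0.063]))]
side brush_grip [(0.57, array([ 0.451, -0.545,  0.012]))]
side beaker0_center [(0.79, array([ 0.779, -0.077,  0.06 ]))]
side blue_bar_center 0.56 348 [0.4568 0.0989 0.1204] [0.409  0.0895 0.0093] [0.5094 0.2184 0.1663]
[[ 0.7091 -0.0138 -0.705 ]
 [-0.2103 -0.9584 -0.1927]
 [ 0.6731 -0.285   0.6825]]
side tile_top 0.61 3741 [ 0.5513 -0.205   0.0231] [ 0.4651 -0.2905 -0.0064] [ 0.6632 -0.0876  0.0386]
[[-0.4722  0.8814  0.0162]
 [ 0.8812  0.4714  0.0369]
 [-0.0249 -0.0318  0.9992]]
```

View pics/a.png

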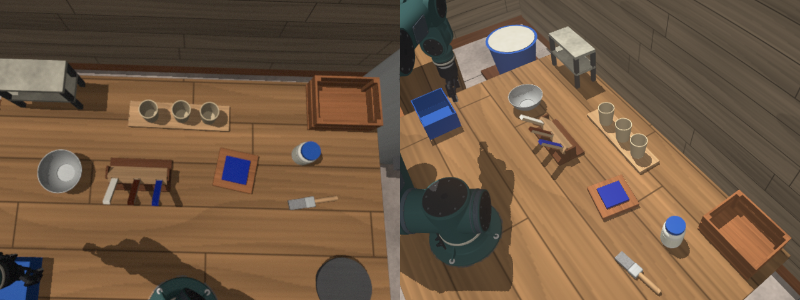

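View pics/b.png

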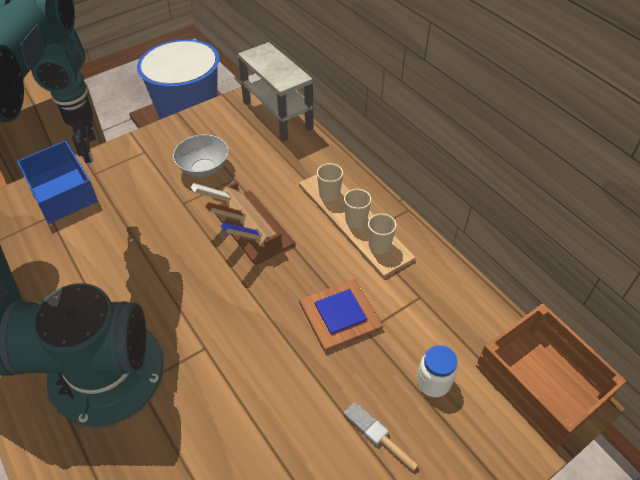

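The side view shows the stand at about (250,225) with the blue bar nearest the tile (240,232). The tile is at (341,312). The stand's row runs along world y. I'll go above the blue bar first.

step_arm --rows '[[[6,0,0,0,-5],[6,0,0,0,-5],[6,0,0,0,-5],[6,0,0,0,-5],[6,0,0,0,-5],[6,-2.1,-3.1,0,0],[6,-2.1,-3.1,0,0],[6,-2.1,-3.1,0,0],[6,-2.1,-3.1,0,0],[6,-2.1,-3.1,0,0],[6,-2.1,-3.1,0,0],[6,-2.1,-3.1,0,0],[6,-2.1,-3.1,0,0],[6,-2.1,-3.1,0,0],[6,-2.1,-3.1,0,0],[6,-2.1,-3.1,0,0],[6,-2.1,-2.9,0,0],[6,0,0,0,0],[6,0,0,0,0]]]' --squeeze 30

```text
time_s: 3.2
ee_pos: [0.4742, 0.1046, 0.2311]
ee_rot: [0.002, 1.0, 0.0, -0.0]
contact_force: [0.1, 0.9, -0.2]
gripper_width: 0.0597
gripper_force: 0.0
```

step_arm --rows '[[[6,0,0,2.5,0],[6,0,0,2.5,0],[6,0,0,2.5,0],[6,0,0,2,0],[6,0,0,2,0],[6,0,0,1.5,0],[6,0,0,1,0],[6,0,0,0.7,0],[6,0,0,0,0],[6,0,0,0,0]]]'

```text
time_s: 4.2
ee_pos: [0.4742, 0.1053, 0.0848]
ee_rot: [0.001, 1.0, 0.0, 0.0]
contact_force: [-0.2, -0.5, 0.1]
gripper_width: 0.0599
gripper_force: 0.0
```

Run:
```python
from h import *
s=manip.state(); print(s['ee_pos'],s['contact_force'])
im,d=vision.capture('side'); save('pics/c.png',cv2.resize(im[150:290,160:340],(720,560),interpolation=cv2.INTER_CUBIC))
```

```text
[0.47422133 0.10530606 0.08475822] [-0.18548124 -0.53925178  0.07694005]
```

View pics/c.png

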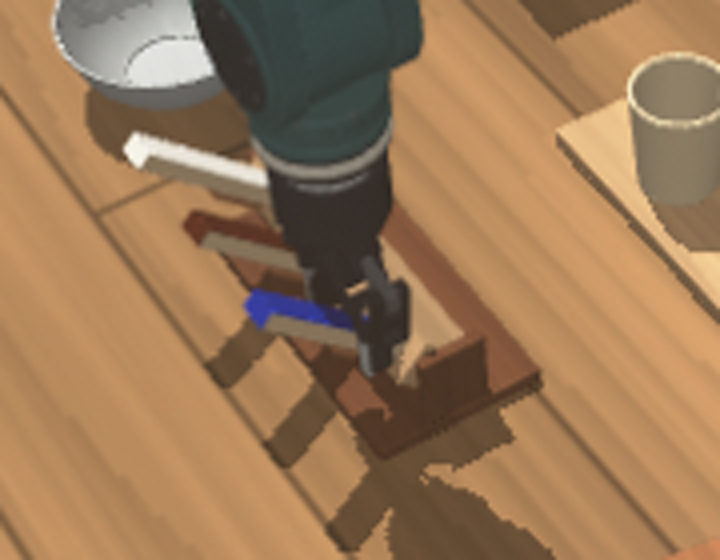

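The fingers straddle the blue bar at crop position (385,325), with the neighbouring bars clear. I'll close on it.

step_arm --rows '[[[3,0,0,0,0],[2,0,0,0,0],[1,0,0,0,0],[1,0,0,0,0],[1,0,0,0,0],[1,0,0,0,0],[1,0,0,0,0]]]' --squeeze 60

```text
time_s: 4.95
ee_pos: [0.4742, 0.1052, 0.0847]
ee_rot: [0.001, 1.0, 0.0, 0.0]
contact_force: [-0.6, 0.1, 6.6]
gripper_width: 0.0232
gripper_force: 58.6
```

step_arm --rows '[[[1,0.3,0,-0.3,0],[1,0.5,0,-0.5,0],[1,0.5,0,-0.5,0],[1,0.5,0,-0.5,0],[1,0.5,0,-0.5,0],[1,0.5,0,-0.5,0],[1,0.5,0,-0.5,0],[1,0.5,0,-0.5,0],[1,0.5,0,-0.5,0],[1,0.5,0,-0.5,0],[1,0.5,0,-0.5,0],[1,0.5,0,-0.5,0],[1,0.5,0,-0.5,0],[1,0,0,0,0],[1,0,0,0,0]]]'

```text
time_s: 6.45
ee_pos: [0.4107, 0.1052, 0.1474]
ee_rot: [0.001, 1.0, 0.0, -0.0]
contact_force: [1.2, -0.3, 3.4]
gripper_width: 0.0226
gripper_force: 59.1
```

```bash
cat > bar.py <<'E'
from h import *
import sys
s=manip.state(); print(s['ee_pos'],s['contact_force'],s['gripper_width'],s['gripper_force'],s['time_s'])
for cam in('side','top'):
    im,d=vision.capture(cam)
    print(cam,[(round(o['confidence'],2),w(cam,o['at'])[0].round(3)) for o in vision.spot_point(cam,'blue_bar_center')[:2]])
    for o in vision.regions_of(cam,'blue_bar_center')[:1]:
        p=cloud(cam,o['mask'],d); g=s['ee_pos']; p=p[np.linalg.norm(p-g,axis=1)<.13]; print(len(p),p.min(0).round(3),p.max(0).round(3))
        # glazed pixels: saturated blue
        b=cv2.cvtColor(im,cv2.COLOR_RGB2HSV); m=o['mask']&(abs(b[...,0].astype(int)-118)<12)&(b[...,1]>130)
        p=cloud(cam,m,d); p=p[np.linalg.norm(p-g,axis=1)<.13]
        if len(p)>20:
            q=p-np.median(p,0); v=np.linalg.svd(q,full_matrices=False)[2]; print('glaze',len(p),np.median(p,0).round(3),'\n',v.round(3))
    if cam=='side':
        r=g=s['ee_pos']; c=vision.get_calibration(cam)
        K=np.array([[c['fx'],0,c['cx']],[0,c['fy'],c['cy']],[0,0,1]])
        u,v=cv2.projectPoints(g[None],c['rvec'],c['tvec'],K,np.array([c['k1'],0,0,0.]))[0].ravel().astype(int)
        x=np.clip(u-80,0,480);y=np.clip(v-60,0,360)
        save(sys.argv[1],cv2.resize(im[y:y+120,x:x+160],(640,480),interpolation=cv2.INTER_CUBIC))
E
python3 bar.py pics/d.png
```

```text
[0.41074948 0.10523469 0.14735988] [ 1.20137739 -0.34638711  3.39333247] 0.022644530291304286 59.08984959125519 6.45
side [(0.84, array([0.415, 0.105, 0.157]))]Traceback (most recent call last):
  File "bar.py", line 8, in <module>
    p=cloud(cam,o['mask'],d); g=s['ee_pos']; p=p[np.linalg.norm(p-g,axis=1)<.13]; print(len(p),p.min(0).round(3),p.max(0).round(3))
                                                                                               ~~~~~^^^
    return umr_minimum(a, axis, None, out, keepdims, initial, where)
ValueError: zero-size array to reduction operation minimum which has no identity
```

```bash
cat > bar.py <<'E'
from h import *
import sys
s=manip.state(); g=s['ee_pos']; print(g,s['contact_force'],s['gripper_width'],s['gripper_force'],s['time_s'])
for cam in('side','top'):
    im,d=vision.capture(cam)
    print(cam,[(round(o['confidence'],2),w(cam,o['at'])[0].round(3)) for o in vision.spot_point(cam,'blue_bar_center')[:2]])
    b=cv2.cvtColor(im,cv2.COLOR_RGB2HSV); m=(abs(b[...,0].astype(int)-118)<12)&(b[...,1]>130)
    p=cloud(cam,m,d); p=p[(np.linalg.norm(p-g,axis=1)<.13)&(p[:,2]>.036)]
    if len(p)>20:
        q=p-np.median(p,0); v=np.linalg.svd(q,full_matrices=False)[2]; print('glaze',len(p),p.min(0).round(3),p.max(0).round(3),'\n',v.round(3))
    if cam=='side':
        c=vision.get_calibration(cam)
        K=np.array([[c['fx'],0,c['cx']],[0,c['fy'],c['cy']],[0,0,1]])
        u,v=cv2.projectPoints(g[None],c['rvec'],c['tvec'],K,np.array([c['k1'],0,0,0.]))[0].ravel().astype(int)
        x=np.clip(u-80,0,480);y=np.clip(v-60,0,360)
        save(sys.argv[1],cv2.resize(im[y:y+120,x:x+160],(640,480),interpolation=cv2.INTER_CUBIC))
E
python3 bar.py pics/d.png
```

```text
[0.41098113 0.1052341  0.14713966] [ 2.00909833 -0.75022337  3.09183439] 0.022554158272671238 59.10603582859039 6.6
side [(0.64, array([0.412, 0.104, 0.157]))]
glaze 104 [0.346 0.092 0.141] [0.439 0.118 0.227] 
 [[ 0.728 -0.028 -0.685]
 [ 0.327 -0.864  0.383]
 [ 0.603  0.503  0.619]]
top []
```

View pics/d.png

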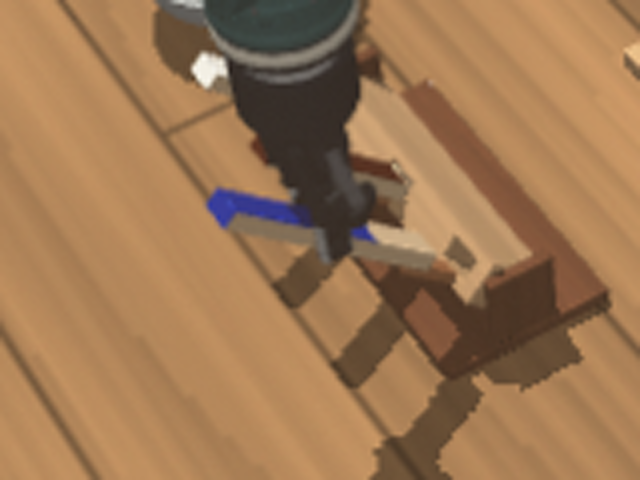

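The blue bar is out of the socket, still at 45°, and held near its centre (crop 335,235). The tool can only yaw, so I'll level the bar by pivoting it between the pads. To do that I'll lower its foot onto the fixed master tile.

step_arm --rows '[[[1,0.3,0,-1,0],[1,0.3,0,-2,0],[1,0,0,-2.5,0],[1,0,0,-2.5,0],[1,-0.5,-2.5,0,0],[1,-0.5,-2.5,0,0],[1,-0.5,-2.5,0,0],[1,-0.5,-2.5,0,0],[1,-0.5,-2.5,0,0],[1,-0.5,-2.5,0,0],[1,-0.5,-2.5,0,0],[1,-0.5,-2.5,0,0],[1,-0.5,-2.5,0,0],[1,-0.5,-2.5,0,0],[1,-0.5,-2.5,0,0],[1,-0.5,-2.5,0,0],[1,0,0,2.5,0],[1,0,0,2.5,0],[1,0,0,2.5,0],[1,0,0,2.5,0]]]'

```text
time_s: 8.8
ee_pos: [0.4639, -0.1945, 0.1266]
ee_rot: [0.001, 1.0, 0.0, -0.0]
contact_force: [0.6, -0.2, -1.2]
gripper_width: 0.0229
gripper_force: 59.1
```

step_arm --rows '[[[1,0,0,1,0],[1,0,0,1,0],[1,0,0,1,0],[1,0,0,0,0],[1,0,0,0.5,0],[1,0,0,0.5,0],[1,0,0,0.5,0],[1,0,0,0.5,0]]]' --squeeze 30

```text
time_s: 9.6
ee_pos: [0.4633, -0.1951, 0.0782]
ee_rot: [0.001, 1.0, -0.001, -0.001]
contact_force: [-12.0, 0.0, 17.9]
gripper_width: 0.0228
gripper_force: 58.7
```

```bash
python3 bar.py pics/e.png
```

```text
[ 0.46332588 -0.19505354  0.07821206] [-11.95312429   0.04503327  17.92431599] 0.02279615170550281 58.74191343784332 9.6
side [(0.67, array([ 0.467, -0.196,  0.09 ]))]
glaze 208 [ 0.389 -0.24   0.036] [ 0.58  -0.153  0.151] 
 [[-0.832  0.017  0.555]
 [-0.033 -0.999 -0.019]
 [ 0.554 -0.034  0.832]]
top []
```

View pics/e.png

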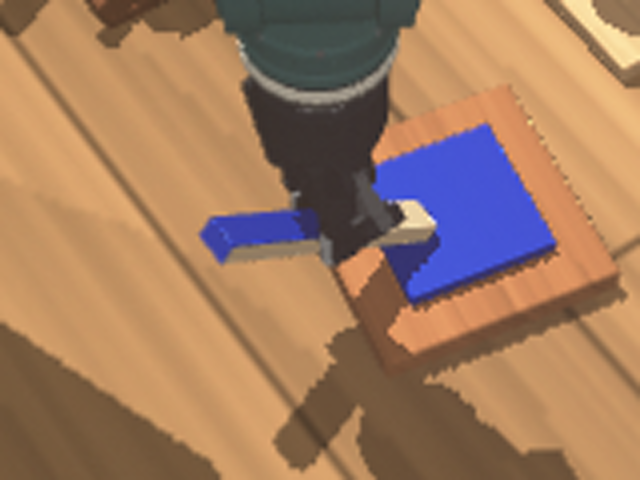

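The foot (crop 420,225) is on the tile and the bar is already swinging towards level between the pads. I'll carry on more slowly.

step_arm --rows '[[[1,0,0,0.3,0],[1,0,0,0.3,0],[1,0,0,0.3,0],[1,0,0,0.3,0],[1,0,0,0.3,0],[1,0,0,0.3,0]]]' --squeeze 30

```text
time_s: 10.4
ee_pos: [0.4643, -0.1951, 0.0598]
ee_rot: [0.001, 1.0, -0.0, 0.0]
contact_force: [-6.0, 0.2, 8.1]
gripper_width: 0.0229
gripper_force: 56.7
```

step_arm --rows '[[[1,0,0,0.3,0],[1,0,0,0.3,0],[1,0,0,0.3,0],[1,0,0,0.3,0],[1,0,0,0.3,0],[1,0,0,0.3,0],[1,0,0,0.3,0],[1,0,0,0.3,0],[1,0,0,0.3,0],[1,0,0,0,0]]]'

```text
time_s: 11.4
ee_pos: [0.4646, -0.195, 0.0325]
ee_rot: [0.001, 1.0, -0.0, 0.0]
contact_force: [-4.3, 0.1, 5.1]
gripper_width: 0.0228
gripper_force: 56.5
```

```bash
sed -i 's/p\[:,2\]>.036)/p[:,2]>.036)\&(abs(p[:,1]-g[1])<.02)\&(p[:,0]<g[0]-.015)/' bar.py; python3 bar.py pics/f.png
```

```text
[ 0.46461918 -0.19503649  0.03249536] [-4.26166222  0.06094044  5.10648712] 0.02281493464555087 56.535136699676514 11.4
side [(0.91, array([ 0.468, -0.193,  0.048]))]
glaze 239 [ 0.377 -0.207  0.049] [ 0.449 -0.183  0.068] 
 [[-0.995  0.001  0.095]
 [-0.004  0.999 -0.049]
 [ 0.095  0.049  0.994]]
top []
```

View pics/f.png

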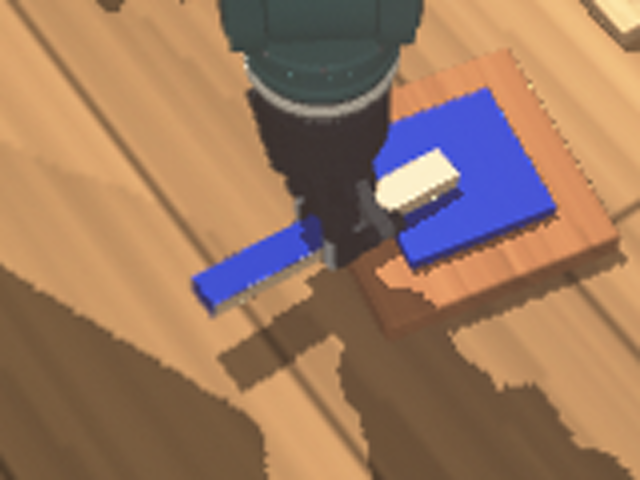

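The bar is now only about 5° off level with the glaze up, at crop (260,265). I'll lower it slightly more, then squeeze, lift and centre it over the tile.

step_arm --rows '[[[1,0,0,0.3,0],[1,0,0,0.3,0],[1,0,0,0.1,0],[1,0,0,0,0],[1,0,0,0,0]]]'

```text
time_s: 12.1
ee_pos: [0.4646, -0.195, 0.0255]
ee_rot: [0.001, 1.0, -0.0, -0.0]
contact_force: [-4.7, -0.7, 5.3]
gripper_width: 0.0229
gripper_force: 56.8
```

step_arm --rows '[[[1,0,0,0,0],[1,0,0,-0.5,0],[1,0,0,-1,0],[1,0,0,-1.5,0],[1,0,0,-2,0],[1,0,0,-2,0],[1,0,0,-2,0],[1,0,0,-2,0],[1,0,0,-2,0],[1,-1,0,-1,0],[1,-1.5,0,0,0],[1,-2,0,0,0],[1,-2,0,0,0],[1,-1.5,0,0,0],[1,-1.1,0,0,0],[1,0,0,0,0],[1,0,0,0,0],[1,0,0,0,0],[1,0,0,0,0],[1,0,0,0,0]]]' --squeeze 70

```text
time_s: 14.1
ee_pos: [0.5553, -0.1951, 0.1655]
ee_rot: [0.001, 1.0, -0.0, 0.0]
contact_force: [-0.3, 0.3, -0.8]
gripper_width: 0.0222
gripper_force: 71.9
```

```bash
python3 bar.py pics/g.png; python3 -c "
from h import *
for t in ['tile_top','white_bar_center','brown_bar_center']: print(t,[(round(o['confidence'],2),w('side',o['at'])[0].round(3)) for o in vision.spot_point('side',t)[:2]])"
```

```text
[ 0.55525832 -0.19507239  0.16548216] [-0.34940261  0.29904322 -0.81948792] 0.022239365724807305 71.93156719207764 14.1
side [(0.63, array([ 0.559, -0.194,  0.18 ])), (0.3, array([0.477, 0.186, 0.092]))]
glaze 249 [ 0.468 -0.207  0.038] [ 0.54  -0.182  0.195] 
 [[-0.996  0.016  0.086]
 [ 0.084 -0.097  0.992]
 [ 0.024  0.995  0.095]]
top []
tile_top [(0.97, array([ 0.561, -0.192,  0.032]))]
white_bar_center [(0.7, array([0.476, 0.28 , 0.095]))]
brown_bar_center [(0.57, array([0.478, 0.186, 0.092]))]
```

View pics/g.png

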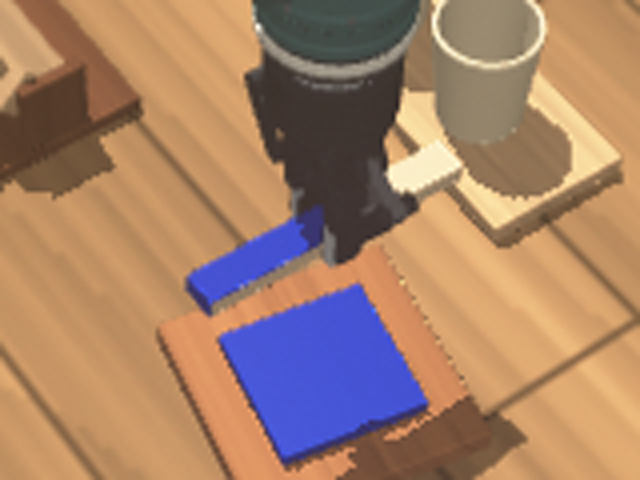

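The bar hangs level over the tile with its glaze up (crop 255,260), but that tilt fit picked up some tile pixels. I'll redo it with those excluded, then hand in.

```bash
sed -i 's/p\[:,2\]>.036/p[:,2]>.15/' bar.py; python3 bar.py pics/h.png
python3 - <<'E'
from h import *
s=manip.state(); print(abs(s['joint_velocities']).max())
E
```

```text
[ 0.55557062 -0.19501466  0.16527122] [-0.30617794  0.10275719 -1.76324153] 0.022415910490373888 71.93227887153625 14.45
side [(0.82, array([ 0.559, -0.198,  0.181]))]
glaze 251 [ 0.468 -0.208  0.182] [ 0.54  -0.183  0.195] 
 [[-0.999  0.001  0.04 ]
 [-0.002  0.996 -0.085]
 [ 0.04   0.085  0.996]]
top []
0.0020911819057932795
```

Tilt is about 0.04 to 0.09 rad, the bar is centred about 15 cm above the tile, and it is still.

```bash
python3 -c "
from rig import workorder
print(workorder.close_job())"
```

```text
the job is handed in; nothing more can be done
None
```

I handed the job in with the blue bar gripped at about 72 N, glaze up and within about 0.1 rad of level, still and about 15 cm above the tile's centre; no verdict came back, the white and brown bars measured in place, and I didn't re-measure the loose items.

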